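# Set a stepped spindle up on V-blocks for clocking

### The arm

A 6-joint arm with a two-finger parallel gripper is mounted at the origin on a cart in front of the work surface, level with it; the furniture and walls round the work are solid. World frame = base frame: x ahead of the robot, y to its left, z up, the work surface at z = 0. Lengths are in mm, angles in degrees, forces in N, time in s.
With the tool pointing down it reaches from about 300 to 850 mm from the base axis. Payload 4.2 kg.
Tool frame: the origin (TCP) lies midway between the tips of the shut fingers; the grasp point (between the pads) lies 19 mm behind it; x points along the fingers, y is the direction in which the jaws open and shut, and the axes are right-handed (so a half turn about x gives the same grasp; the last joint's range is limited). The gripper opens to 91 mm and grips with 3 to 60 N. Pads are 32 mm wide; open, the fingers measure 118 mm over their backs; the gripper's body (76 mm by 178 mm) begins 60 mm behind the grasp point.
Start: joints at [-75, 18.312, 89.639, -0, 72.044, -1.146], TCP at [159.902, -552.336, 213.976] pointing down, gripper open.
Joint ranges: [-177.97, 177.97], [-48.28, 115.42], [12.27, 149.76], [-77.06, 257.06], [2.81, 150.46], [-146.56, 146.56]. Speed limits (degrees/s): [147.25, 147.25, 180, 180, 180, 180].

### API

Orientations are given as [roll, pitch, yaw] about the fixed x, y, z axes, in that order (R = Rz(yaw) Ry(pitch) Rx(roll)).
In Python, from workcell import env gives the robot as it stands.
- The arm moves only by the shell command python3 -m handwheel 'ROWS' [FORCE]. ROWS is text: rows parted by semicolons, each of 7 numbers parted by spaces: the turn, a rotation vector about the tool's x, y, z in degrees, then the shift along the tool's x, y, z in m, then the finger opening in m, from 0 to 0.0912. In form: rx ry rz x y z grip; .... A call has 1 to 12 rows; each row is the pose to reach, as a shift and turn from the pose commanded when the call began, along the tool's axes at that moment; what a row does not reach only later rows make up. A row lasts 1/12 s, in which the tool goes at most 41.7 mm and 7.16 degrees, less where a joint would pass 70% of its speed; a pose out of reach is approached as far as the arm can. A call with a gripper value outside its range is refused whole. The fingers move at their own pace and stop on an object; FORCE is the grip in N (left out, the last holds). Time passes only in rows, so rows that repeat a pose let the fingers close. It gives the time, the measured TCP pose, the force and the opening at its end, in the units of the state.
- env.state(): the state, without advancing time (a new reading comes with each control period).
- env.grab_frame(name): name is "scene" or "top"; returns the picture (400x640x3 uint8, red, green, blue); there is no depth.
- env.get_calibration(name): a dict with "mtx" (3x3 intrinsics, pixels), "T" (4x4, takes a point from camera to world coordinates). Camera axes: x right, y up, looking along -z (the intrinsics and any distortion apply to the point x, -y, -z); pixel columns grow to the right and rows downward; lengths in mm; the calibration is good to about 2 mm. A picture is of the moment at which its call begins. get_calibration takes no time and is no camera call.
- env.job_done(): hands the job in, once; it reports no verdict.
The state is a dict: "time_s": time; "qpos": joint angles; "qvel": joint speeds; "effort": joint torques, N m; "ee_pos": TCP position; "ee_rot": TCP orientation; "force": force on the tool from outside, world axes, zero at the start; "torque": the same for the moment, N m; "gripper_width": finger opening in mm.
Only numpy, scipy, OpenCV 4.12 (cv2) and the standard library are available. Lean on these libraries where they do the work, as an engineer would, in place of code of your own. Each camera call takes 0.05 s, during which the arm holds its last target. There are 200 camera calls.

### The job

On the left bench's inspection plate, stand the two V-blocks upright over the groove and lay the spindle level along it, thick journal in the big V-block, thin journal in the small one, two flats of its square upright, thin end within about a centimetre of the stop's button. Then stand the dial gauge on the plate behind it, plunger pointing squarely at the middle of the square, tip a few millimetres to a centimetre off, not touching. Do not push the spanner, pliers or wooden block beside them about.

Things in the scene. Friction and masses are not known exactly. Their poses are not given: they have to be found in the camera images.
- plate: Steel plate on the left bench, fixed, 150 (x) x 200 (y) mm, origin mid-underside, top at z = 12. Groove 8 wide along y at x = -32. At its -y end stands the end stop, a dark block 46 wide (y -99 to -82, up to z = 76); its round button faces +y, centred at x = -32, z = 56, face at y = -80. The wide part of the plate, x = -28 to 75, is the back (+x, away from the robot), where the gauge goes.
- big_vblock: Big dark V-block, loose, 48 (x) x 32 (y) x 38 mm high, about 0.35 kg. Origin: centre of its underside, z up. The 90 degree V runs along y and opens upward: mouth 36 mm wide, root at z = 20. Carries the thick journal with its axis 44 mm above the block's foot. Its sides, 48 mm apart in x, are flat and upright: grip there.
- small_vblock: Small dark V-block, loose, narrower and a little taller: 32 (x) x 28 (y) x 43 mm high, about 0.25 kg. Origin: centre of its underside, z up. The 90 degree V runs along y and opens upward: mouth 18 mm wide, root at z = 34. Carries the thin journal, also with its axis 44 mm above the foot. Its sides, 32 mm apart in x, are flat and upright: grip there.
- spindle: Bright steel spindle, loose, 146 mm long, about 0.5 kg. Origin: on its axis, mid-square; y along the axis to the thick end. Square 36 x 36 mm, y = -22 to 22, flats across x and z: grip there. Thick round journal, diameter 34, y = 22 to 68; thin one, diameter 14, y = -22 to -78. Centre of mass at y = 10. It starts lying level on a flat, axis 18 mm above the bench, z up.
- dial_gauge: Dial gauge on a stand, loose, about 0.3 kg. Origin: underside of the base below the column, z up. Grey base x = -20 to 24, 34 wide (y), 34 high. Bright square column, 13 x 13 mm, on the z axis up to z = 106: grip it between z = 60 and 106, in y. Dial, diameter 36, facing up, centred at x = -22, z = 38 to 51. Plunger points along -x at z = 44 and ends at x = -52.
- spanner: Bystander: steel combination spanner lying flat, 151 x 23 x 8 mm (long in its y). Origin: centre of its underside.
- pliers: Bystander: red-handled pliers lying flat, 146 x 60 x 15 mm (long in its y). Origin: centre of its underside.
- wood_block: Bystander: dark wooden packing block lying flat near the pliers, 40 x 60 x 20 mm high (long in its y). Origin: centre of its underside.
Mind the look-alikes: they are no part of the job. What is shaped like the small_vblock but turquoise is not meant.

How it is judged (in metres and radians):
At the end, for the whole second after the job is handed in: V-blocks upright on the plate; spindle in both Vs, level (0.05 rad), 12 mm from groove line, 0.14 rad parallel, flats 0.12 rad, stop gap under 16 mm; blocks mid-journal (big 10, outward 15; small 16 mm); gauge upright behind, square 0.16 rad, aim 12 mm, tip gap 1.5-19.5 mm; all at rest (angle between each of big_vblock, small_vblock, dial_gauge's own z axis and vertical below 0.06 rad and z of big_vblock in the frame of plate between 0.009 and 0.015 m and z of small_vblock in the frame of plate between 0.009 and 0.015 m and angle between spindle's own y axis and vertical between 1.521 and 1.621 rad and angle between spindle's own z axis and vertical below 0.12 rad and z of spindle in the frame of plate between 0.053 and 0.059 m and x of spindle in the frame of plate between -0.044 and -0.02 m and y of spindle in the frame of plate between -0.005 and 0.014 m and angle between the y axis of spindle and the y axis of plate, either way round below 0.14 rad and y of big_vblock in the frame of spindle between 0.035 and 0.06 m and y of small_vblock in the frame of spindle between -0.066 and -0.034 m and contact force between each of big_vblock, small_vblock and spindle above 0.3 N and z of dial_gauge in the frame of plate between 0.009 and 0.015 m and x of spindle in the frame of dial_gauge between -0.0895 and -0.0715 m and y of spindle in the frame of dial_gauge between -0.012 and 0.012 m and angle between the x axis of dial_gauge and the x axis of spindle, either way round below 0.16 rad and contact force between dial_gauge and spindle below 0.05 N and y of big_vblock in the frame of plate above 0.02 m and y of small_vblock in the frame of plate below -0.02 m and x of dial_gauge in the frame of plate above 0.01 m and linear speed of each of big_vblock, small_vblock, spindle, dial_gauge below 0.02 m/s); the robot touches nothing.
It fails at once if the spanner is pushed more than 30 mm from its place (distance of spanner from where it was at the start of the episode above 0.03 m).
It fails at once if the pliers is pushed more than 30 mm from its place (distance of pliers from where it was at the start of the episode above 0.03 m).
It fails at once if the wood block is pushed more than 30 mm from its place (distance of wood_block from where it was at the start of the episode above 0.03 m).
It also fails if it takes over 112 s, if anything falls off the work surface, if the arm or the gripper's body presses on something with over 40 N, if the wrist force passes 120 N, or if a joint passes its speed limit or range.

## Working session

There is one attempt and no reset: what is moved stays moved. The work goes in short steps, Python scripts to look and compute and a shell command to move; the robot and the scene stay as the last step left them, time stands still between calls to the robot, and variables do not carry over. Pictures are saved under pics/ and viewed, on a budget of 14 in all, crops included, one or two more only if the job needs it, and the job is handed in when it is done.

```bash
ls; mkdir -p pics; python3 - <<'E'
from workcell import env
import cv2
for n in("scene","top"):
    f=env.grab_frame(n); cv2.imwrite(f"pics/{n}0.png",f[:,:,::-1]); c=env.get_calibration(n); print(n,c)
print(env.state())
E
```

```text
pics
scene {'mtx': array([[397.25319262,   0.        , 326.04567518],
       [  0.        , 397.25319262, 194.79580533],
       [  0.        ,   0.        ,   1.        ]]), 'T': array([[-8.00099654e-01,  4.05309202e-01, -4.42227311e-01,
         7.03125530e+01],
       [-5.99823476e-01, -5.31668830e-01,  5.97946530e-01,
         6.44585523e+02],
       [ 7.23475379e-03,  7.43675135e-01,  6.68502021e-01,
         8.41680222e+02],
       [ 0.00000000e+00,  0.00000000e+00,  0.00000000e+00,
         1.00000000e+00]])}
top {'mtx': array([[483.91059212,   0.        , 317.68334054],
       [  0.        , 483.91059212, 194.9308263 ],
       [  0.        ,   0.        ,   1.        ]]), 'T': array([[ 2.68262106e-02,  9.84612688e-01, -1.72679497e-01,
         3.40781192e+02],
       [-9.99461231e-01,  2.31504239e-02, -2.32659719e-02,
        -6.30619175e+01],
       [-1.89103676e-02,  1.73210601e-01,  9.84703248e-01,
         1.34109526e+03],
       [ 0.00000000e+00,  0.00000000e+00,  0.00000000e+00,
         1.00000000e+00]])}
{'time_s': 0.1, 'qpos': array([-7.50006166e+01,  1.83489577e+01,  8.96981361e+01,  1.07266863e-04,
        7.20440055e+01, -1.14675973e+00]), 'qvel': array([-0.02036343,  0.01278612, -0.18775397,  0.03203841,  0.05366457,
       -0.00457867]), 'effort': array([ 3.06650727e-04, -4.13332987e+01, -2.32510167e+01,  7.29508116e-02,
        4.22026694e-02, -4.36060225e-05]), 'ee_pos': array([ 159.78000559, -551.89608515,  213.20320581]), 'ee_rot': array([-91.21090483,  89.90890068, 104.93520518]), 'force': array([ 0.31486315, -0.62815831, -0.22063136]), 'torque': array([-0.010786  , -0.02518498, -0.0136964 ]), 'gripper_width': 91.23928022491835}
```

View pics/scene0.png

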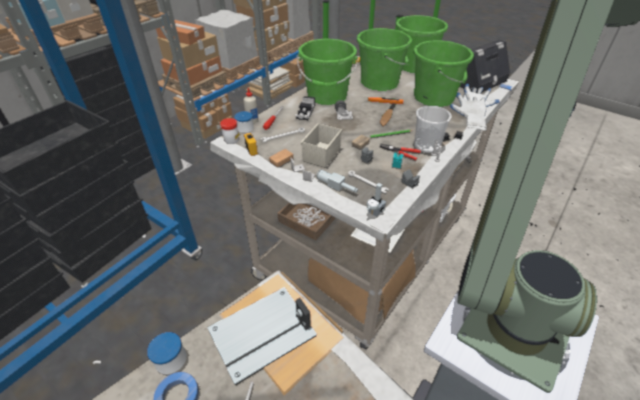

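View pics/top0.png

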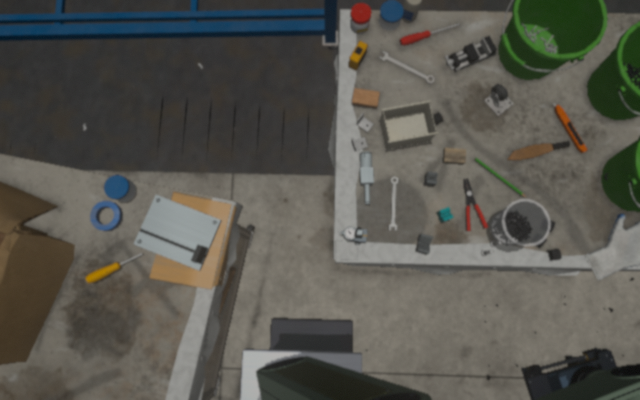

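The overview shows the plate at top (178,232) with the stop at (200,255). The spindle is at (367,178), the spanner at (394,200) and the pliers at (473,205). The V-block candidates are (430,180), (424,243) and the turquoise one at (445,215). The gauge is either (355,234) or (499,97). I'll zoom in.

```bash
python3 - <<'E'
import cv2,numpy as np
t=cv2.imread("pics/top0.png");s=cv2.imread("pics/scene0.png")
a=cv2.resize(t[140:270,335:500],(800,630),interpolation=cv2.INTER_CUBIC)[:600]
b=cv2.resize(s[80:230,210:480],(800,444),interpolation=cv2.INTER_CUBIC)
cv2.imwrite("pics/ta.png",a);cv2.imwrite("pics/sa.png",b)
E
```

```text
(no output)
```

View pics/ta.png

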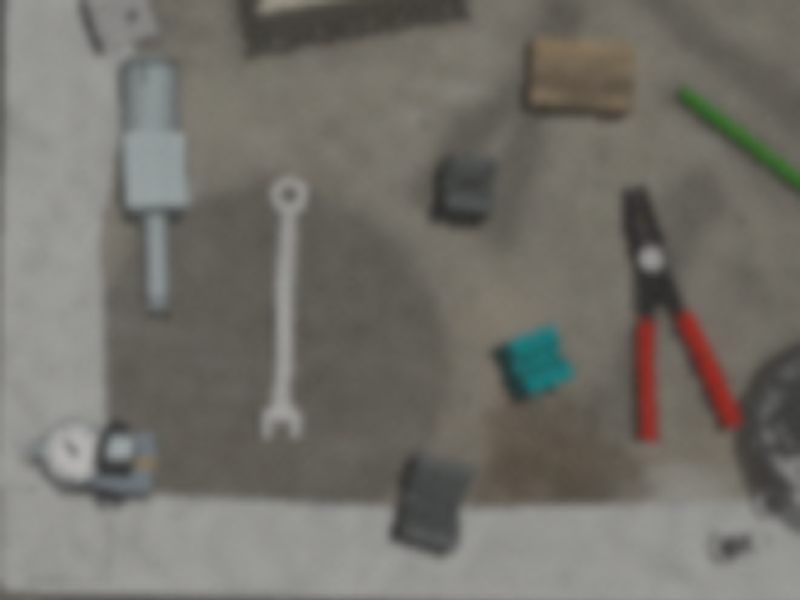

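View pics/sa.png

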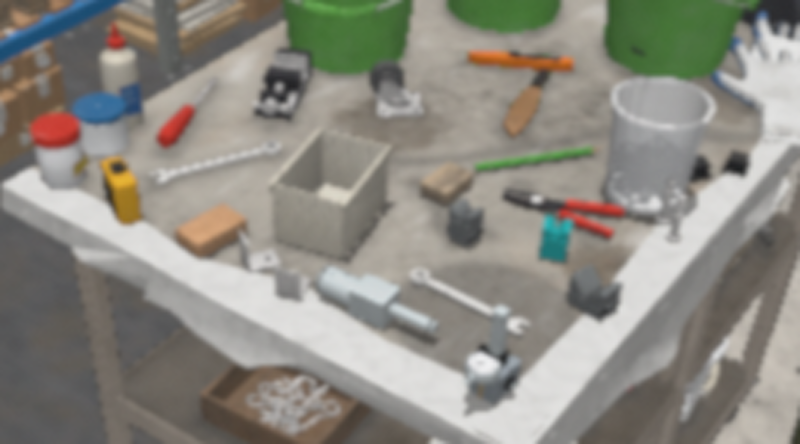

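The crops show:
- spindle at ta (155,185), thick end toward +y
- gauge at ta (100,455), plunger toward +y
- big V-block at ta (432,503)
- small V-block at ta (466,187), with the turquoise decoy separate

Next I'll zoom in on the plate.

```bash
cat > h.py <<'E'
import numpy as np,cv2
from workcell import env
from scipy.spatial.transform import Rotation as Ro
C={n:env.get_calibration(n) for n in("scene","top")}
def ray(n,p):
    K,T=C[n]["mtx"],C[n]["T"]; d=np.linalg.inv(K)@[p[0],p[1],1]; d=T[:3,:3]@(d*[1,-1,-1]); return T[:3,3],d/np.linalg.norm(d)
def plane(n,p,z):
    o,d=ray(n,p); return o+d*(z-o[2])/d[2]
def tri(pt,ps):
    o1,d1=ray("top",pt);o2,d2=ray("scene",ps)
    s=np.linalg.lstsq(np.c_[d1,-d2],o2-o1,rcond=None)[0]; a,b=o1+s[0]*d1,o2+s[1]*d2
    return np.round((a+b)/2,1),round(np.linalg.norm(a-b),1)
def proj(n,P):
    K,T=C[n]["mtx"],C[n]["T"]; c=T[:3,:3].T@(np.array(P,float)-T[:3,3]); q=K@(c*[1,-1,-1]); return q[:2]/q[2]
E
python3 - <<'E'
import cv2,numpy as np
t=cv2.imread("pics/top0.png");s=cv2.imread("pics/scene0.png")
a=cv2.resize(t[185:295,130:245],None,fx=5,fy=5,interpolation=cv2.INTER_CUBIC)  # 575x550
a=cv2.resize(t[188:288,132:232],(400,400),interpolation=cv2.INTER_CUBIC)
b=cv2.resize(s[280:390,205:315],(400,400),interpolation=cv2.INTER_CUBIC)
cv2.imwrite("pics/pl.png",np.hstack([a,b]))
E
```

```text
(no output)
```

View pics/pl.png

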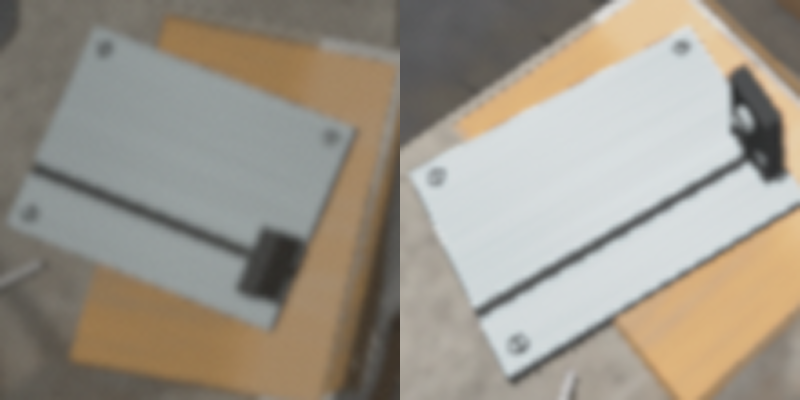

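```bash
cat > m.py <<'E'
from h import *
T=lambda u,v:(132+u/4-.4,188+v/4-.4); S=lambda u,v:(205+u/3.636-.4,280+v/3.636-.4)
P={}
for n,a,b in [("++",(95,25),(10,172)),("+-",(357,128),(292,25)),("--",(272,330),(400,205)),("-+",(8,220),(112,380)),("groove+",(33,168),(80,313))]:
    print(n,*tri(T(*a),S(*b)),"z12:",plane("top",T(*a),12).round(1),plane("scene",S(*b),12).round(1))
t=lambda u,v:(335+u/4.848-.4,140+v/4.848-.4); s=lambda u,v:(210+u/2.963-.4,80+v/2.963-.4)
print("bench objs")
for n,a,b in [("spin square top ctr",(155,169),(376,292)),("spin thin end",(157,300),(427,330)),("thick end",(150,62),(335,283)),
 ("gauge col top",(120,448),(499,312)),("big top",(432,500),(594,283)),("small top",(468,182),(464,215)),("spanner ring",(289,194),(421,276)),("dial",(72,450),(484,360))]:
    print(n,*tri(t(*a),s(*b)))
print("top rays")
for n,a,z in [("sq",(122,132),36),("sq",(185,128),36),("sq",(188,205),36),("sq",(125,212),36),("thinend",(158,312),14),("thickend",(150,60),30),
  ("bigTL",(415,458),38),("bigTR",(470,462),38),("bigBR",(450,553),38),("bigBL",(395,540),38),
  ("smTL",(448,152),43),("smTR",(495,158),43),("smBR",(488,212),43),("smBL",(443,212),43),("colTop",(120,448),106),("plunger tip",(28,452),44),("dial",(72,450),51)]:
    print(n,plane("top",t(*a),z).round(1))
E
python3 m.py
```

```text
++ [566.5 425.2   8.8] 0.7 z12: [566.2 424.3  12. ] [564.2 425.9  12. ]
+- [498.  235.6   9. ] 0.8 z12: [498.1 235.2  12. ] [496.1 237.   12. ]
-- [359.7 289.4  -3. ] 3.0 z12: [358.2 284.8  12. ] [355.9 296.2  12. ]
-+ [426.6 475.5   1.9] 5.4 z12: [428.3 473.1  12. ] [419.8 476.4  12. ]
groove+ [464.7 460.3   8.1] 0.7 z12: [464.6 459.   12. ] [462.6 461.   12. ]
bench objs
spin square top ctr [ 630.5 -166.4   28.9] 2.5
spin thin end [ 560.7 -168.6    8.9] 3.4
thick end [ 692.9 -166.6   12.4] 13.2
gauge col top [ 465.6 -142.6  101.3] 2.8
big top [ 446.7 -320.7   32. ] 0.3
small top [ 628.4 -343.2   30.3] 1.3
spanner ring [ 623.4 -245.9    3.6] 1.6
dial [ 466.5 -120.2   54.5] 1.5
top rays
sq [ 651.2 -146.3   36. ]
sq [ 654.3 -182.2   36. ]
sq [ 609.6 -184.2   36. ]
sq [ 604.7 -148.6   36. ]
thinend [ 551.3 -169.5   14. ]
thickend [ 695.5 -162.3   30. ]
bigTL [ 469.1 -310.4   38. ]
bigTR [ 467.6 -340.7   38. ]
bigBR [ 417.2 -329.1   38. ]
bigBL [ 423.6 -299.    38. ]
smTL [ 642.  -329.7   43. ]
smTR [ 639.2 -356.1   43. ]
smBR [ 608.  -351.7   43. ]
smBL [ 607.4 -326.5   43. ]
colTop [ 463.8 -142.8  106. ]
plunger tip [466.5 -96.1  44. ]
dial [ 467.5 -120.    51. ]
```

```bash
python3 - <<'E'
import cv2,numpy as np
t=cv2.imread("pics/top0.png");s=cv2.imread("pics/scene0.png")
def c(i,x,y,w,h,f=1.6): 
    r=cv2.resize(i[y:y+h,x:x+w],(266,266),interpolation=cv2.INTER_LANCZOS4); return np.clip(r.astype(float)*f,0,255).astype(np.uint8)
# 24px-> 266
r1=np.hstack([c(t,412,230,24,24,2.5),c(t,419,168,24,24,2.5),c(t,340,222,30,30)])
r2=np.hstack([c(s,397,163,30,30,2),c(s,352,140,30,30,2),c(s,362,180,32,40)])
cv2.imwrite("pics/z.png",np.vstack([r1,r2]))
E
```

```text
(no output)
```

View pics/z.png

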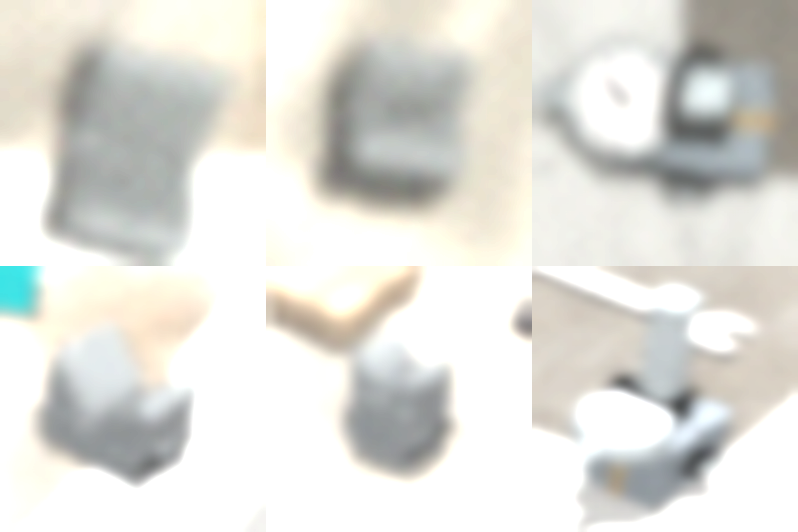

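The crops show the V running along world y on both blocks. Big block: top centre at about (424,243), yaw about -13°. Small block: about (431.5,177.7), yaw about -9°. Gauge: column top at about (359,233).

```bash
cat >> h.py <<'E'
def delta(x,y,z,yaw,st=None):
    "tool-axis turn and shift to a tool-down pose with the jaws along yaw (mod 180)"
    st=st or env.state(); R=Ro.from_euler("xyz",st["ee_rot"],degrees=True); M=R.as_matrix()
    best=None
    for k in(0,180,-180):
        a=np.radians(yaw+k); Y=[np.cos(a),np.sin(a),0]; X=[0,0,-1.]; D=np.c_[X,Y,np.cross(X,Y)]
        r=(R.inv()*Ro.from_matrix(D)).as_rotvec(degrees=True)
        if best is None or np.linalg.norm(r)<np.linalg.norm(best): best=r
    print("->",(x,y,z,yaw),"turn",best.round(1),"shift m",(M.T@(np.array([x,y,z])-st["ee_pos"])/1000).round(4))
def where():
    st=env.state(); M=Ro.from_euler("xyz",st["ee_rot"],degrees=True).as_matrix()
    print("t",round(st["time_s"],2),"tcp",st["ee_pos"].round(1),"xdir",M[:,0].round(3),"ydir yaw",np.degrees(np.arctan2(M[1,1],M[0,1])).round(1),"zdir",M[:,2].round(3),"F",st["force"].round(1),"w",round(st["gripper_width"],1),"q",st["qpos"].round(0))
E
python3 - <<'E'
from h import *
f=lambda px:px
where()
print("big",plane("top",(412+142/11.08-.45,230+153/11.08-.45),38).round(1))
print("small",plane("top",(419+143/11.08-.45,168+113/11.08-.45),43).round(1))
t=lambda u,v:(335+u/4.848-.4,140+v/4.848-.4); s=lambda u,v:(210+u/2.963-.4,80+v/2.963-.4)
print("bin rim corner",tri(t(468,15),s(345,185)),plane("top",t(468,15),90).round(),"bin foot scene",plane("scene",s(340,258),0).round())
delta(445,-320,150,-13)
E
```

```text
t 0.1 tcp [ 159.8 -551.9  213.2] xdir [-0.     0.002 -1.   ] ydir yaw -73.9 zdir [-0.961 -0.278 -0.   ] F [ 0.3 -0.6 -0.2] w 91.2 q [-75.  18.  90.   0.  72.  -1.]
big [ 444.5 -321.3   38. ]
small [ 623.3 -341.6   43. ]
bin rim corner (array([ 757.2, -332.5,   18.2]), np.float64(62.0)) [ 709. -332.   90.] bin foot scene [ 719. -221.    0.]
-> (445, -320, 150, -13) turn [-60.9  -0.1   0.1] shift m [ 0.0634 -0.1433 -0.3385]
```

```bash
python3 -m handwheel '-61 0 0 0.063 -0.143 -0.339 0.09;-61 0 0 0.063 -0.143 -0.339 0.09;-61 0 0 0.063 -0.143 -0.339 0.09;-61 0 0 0.063 -0.143 -0.339 0.09;-61 0 0 0.063 -0.143 -0.339 0.09;-61 0 0 0.063 -0.143 -0.339 0.09;-61 0 0 0.063 -0.143 -0.339 0.09;-61 0 0 0.063 -0.143 -0.339 0.09;-61 0 0 0.063 -0.143 -0.339 0.09;-61 0 0 0.063 -0.143 -0.339 0.09;-61 0 0 0.063 -0.143 -0.339 0.09;-61 0 0 0.063 -0.143 -0.339 0.09' 30; python3 - <<'E'
from h import *
where(); delta(444,-320,9,-13)
s=lambda u,v:(210+u/2.963-.4,80+v/2.963-.4)
o,d=ray("scene",s(345,185)); k=((719-o[0])*d[0]+(-221-o[1])*d[1])/(d[0]**2+d[1]**2); print(o+d*k)
E
```

```text
time_s: 1.1
ee_pos: [445.4, -320.7, 150.7]
ee_rot: [-77.4, 89.9, 179.8]
force: [-0.3, -0.1, 0.2]
gripper_width: 89.9
t 1.1 tcp [ 445.4 -320.7  150.7] xdir [-0.001  0.    -1.   ] ydir yaw -12.8 zdir [-0.222 -0.975  0.   ] F [-0.3 -0.1  0.2] w 89.9 q [-37.  19.  99.  -0.  63. -24.]
-> (444, -320, 9, -13) turn [0.2 0.  0.1] shift m [ 0.1417 -0.0013 -0.0004]
[ 714.87191342 -224.06314503  101.4142485 ]
```

```bash
python3 -m handwheel '0 0 0 0.04 -0.001 0 0.09;0 0 0 0.08 -0.001 0 0.09;0 0 0 0.11 -0.001 0 0.09;0 0 0 0.13 -0.001 0 0.09;0 0 0 0.141 -0.001 0 0.09;0 0 0 0.141 -0.001 0 0.09' 30 && python3 -m handwheel '0 0 0 0 0 0 0.03;0 0 0 0 0 0 0.03;0 0 0 0 0 0 0.03;0 0 0 0 0 0 0.03;0 0 0 0 0 0 0.03;0 0 0 0 0 0 0.03;0 0 0 0 0 0 0.03;0 0 0 0 0 0 0.03' 30; python3 -c "
from h import *
where()"
```

```text
time_s: 1.6
ee_pos: [441.9, -320.7, 7.6]
ee_rot: [-110.7, 89.7, 146.3]
force: [-0.8, -0.7, -0.3]
gripper_width: 89.7
time_s: 2.27
ee_pos: [444.6, -320.4, 10.4]
ee_rot: [-62.1, 90.0, -165.0]
force: [-2.3, 0.5, 4.3]
gripper_width: 47.5
t 2.27 tcp [ 444.6 -320.4   10.4] xdir [-0. -0. -1.] ydir yaw -12.8 zdir [-0.222 -0.975  0.   ] F [-2.3  0.5  4.3] w 47.5 q [-37.  28. 108.  -0.  44. -24.]
```

```bash
python3 -m handwheel '0 0 0 -0.03 0 0 0.03;0 0 0 -0.07 0 0 0.03;0 0 0 -0.11 0 0 0.03;0 0 0 -0.15 0 0 0.03;0 0 0 -0.18 0 0 0.03;0 0 0 -0.18 0 0 0.03' 30 && python3 -m handwheel '0 0 0 0 0 -0.035 0.03;0 0 0 0 0 -0.075 0.03;0 0 0 0 0 -0.115 0.03;0 0 0 0 0 -0.155 0.03;0 0 0 0 0 -0.195 0.03;0 0 0 0 0 -0.235 0.03;0 0 0 0 0 -0.275 0.03;0 0 0 0 0 -0.315 0.03;0 0 0 0 0 -0.355 0.03;0 0 0 0 0 -0.395 0.03;0 0 0 0 0 -0.42 0.03;0 0 0 0 0 -0.42 0.03' ; python3 -c "
from h import *
where();delta(448.5,413.5,100,-19.7)"
```

```text
time_s: 2.77
ee_pos: [447.8, -322.5, 196.4]
ee_rot: [66.6, 89.3, -36.2]
force: [1.2, -1.2, -2.6]
gripper_width: 47.8
time_s: 3.77
ee_pos: [538.2, 93.9, 187.5]
ee_rot: [-120.6, 89.8, 136.8]
force: [0.3, -0.7, -3.0]
gripper_width: 47.8
t 3.77 tcp [538.2  93.9 187.5] xdir [-0.003  0.002 -1.   ] ydir yaw -12.6 zdir [-0.218 -0.976 -0.002] F [ 0.3 -0.7 -3. ] w 47.8 q [ 9. 17. 96.  0. 68. 21.]
-> (448.5, 413.5, 100, -19.7) turn [ 7.1 -0.1  0.2] shift m [ 0.0885 -0.1569 -0.2922]
```

```bash
python3 -m handwheel '1 0 0 0 -0.02 -0.035 0.03;2 0 0 0 -0.04 -0.07 0.03;3 0 0 0.01 -0.06 -0.105 0.03;4 0 0 0.02 -0.075 -0.14 0.03;5 0 0 0.04 -0.095 -0.175 0.03;6 0 0 0.06 -0.115 -0.21 0.03;7 0 0 0.08 -0.13 -0.245 0.03;7 0 0 0.088 -0.15 -0.28 0.03;7 0 0 0.088 -0.157 -0.292 0.03;7 0 0 0.088 -0.157 -0.292 0.03;7 0 0 0.088 -0.157 -0.292 0.03' ; python3 - <<'E'
from h import *
where();delta(448.5,413.5,24,-19.7)
E
```

```text
time_s: 4.68
ee_pos: [448.8, 408.3, 99.5]
ee_rot: [-19.8, 89.7, -129.6]
force: [0.7, -0.3, -3.5]
gripper_width: 47.7
t 4.68 tcp [448.8 408.3  99.5] xdir [-0.003 -0.003 -1.   ] ydir yaw -19.7 zdir [-0.337 -0.941  0.004] F [ 0.7 -0.3 -3.5] w 47.7 q [41. 26. 94. -0. 59. 61.]
-> (448.5, 413.5, 24, -19.7) turn [-0.   0.2  0.1] shift m [ 0.0755 -0.002  -0.0051]
```

```bash
python3 -m handwheel '0 0 0 0.03 -0.002 -0.004 0.03;0 0 0 0.055 -0.002 -0.004 0.03;0 0 0 0.068 -0.002 -0.004 0.03;0 0 0 0.072 -0.002 -0.004 0.03;0 0 0 0.072 -0.002 -0.004 0.03;0 0 0 0.072 -0.002 -0.004 0.03' ; python3 - <<'E'
from h import *
where();delta(448.5,413.5,22,-19.7)
E
```

```text
time_s: 5.18
ee_pos: [450.4, 412.4, 30.4]
ee_rot: [130.0, 90.0, 20.0]
force: [0.0, 0.7, -3.3]
gripper_width: 47.8
t 5.18 tcp [450.4 412.4  30.4] xdir [ 0.001  0.    -1.   ] ydir yaw -19.9 zdir [-0.341 -0.94  -0.   ] F [ 0.   0.7 -3.3] w 47.8 q [41. 31. 98. -0. 51. 61.]
-> (448.5, 413.5, 22, -19.7) turn [-0.2 -0.  -0. ] shift m [ 0.0084 -0.0022 -0.0004]
```

```bash
python3 -m handwheel '0 0 0 0.002 -0.002 0 0.03;0 0 0 0.004 -0.002 0 0.03;0 0 0 0.006 -0.002 0 0.03;0 0 0 0.007 -0.002 0 0.03;0 0 0 0.007 -0.002 0 0.03'  ; python3 - <<'E'
from h import *
where();delta(448.5,413.5,22,-19.7)
E
```

```text
time_s: 5.6
ee_pos: [447.6, 413.7, 22.9]
ee_rot: [18.2, 90.0, -91.6]
force: [-0.2, -0.1, -4.5]
gripper_width: 47.7
t 5.6 tcp [447.6 413.7  22.9] xdir [-0. -0. -1.] ydir yaw -19.8 zdir [-0.339 -0.941  0.   ] F [-0.2 -0.1 -4.5] w 47.7 q [42. 31. 99. -0. 50. 62.]
-> (448.5, 413.5, 22, -19.7) turn [-0.1  0.  -0. ] shift m [ 0.0009  0.0009 -0.0001]
```

```bash
for i in 1 2; do python3 -m handwheel '0 0 0 0.0005 0.0005 0 0.03;0 0 0 0.001 0.0005 0 0.03;0 0 0 0.001 0.0005 0 0.03'|grep -E "ee_pos|force"; done
```

```text
ee_pos: [448.3, 413.7, 22.4]
force: [-0.5, -1.0, -0.2]
ee_pos: [448.3, 413.6, 22.4]
force: [-3.2, 0.0, 7.5]
```

Contact. I'll release, lift and go back for the small block.

```bash
python3 -m handwheel '0 0 0 0 0 0 0.055;0 0 0 0 0 0 0.06;0 0 0 0 0 0 0.065;0 0 0 -0.01 0 0 0.07;0 0 0 -0.04 0 0 0.08;0 0 0 -0.08 0 0 0.09;0 0 0 -0.12 0 0 0.09;0 0 0 -0.15 0 0 0.09;0 0 0 -0.15 0 0 0.09' && python3 -m handwheel '0 0 0 0 0 0.035 0.09;0 0 0 0 0 0.075 0.09;0 0 0 0 0 0.115 0.09;0 0 0 0 0 0.155 0.09;0 0 0 0 0 0.195 0.09;0 0 0 0 0 0.235 0.09;0 0 0 0 0 0.275 0.09;0 0 0 0 0 0.315 0.09;0 0 0 0 0 0.355 0.09;0 0 0 0 0 0.375 0.09;0 0 0 0 0 0.375 0.09'>/dev/null; python3 - <<'E'
from h import *
where();delta(624,-341.5,150,-9)
for n in("top","scene"): cv2.imwrite(f"pics/{n}1.png",env.grab_frame(n)[:,:,::-1])
t=cv2.imread("pics/top1.png");s=cv2.imread("pics/scene1.png")
a=cv2.resize(t[188:288,132:232],(400,400),interpolation=cv2.INTER_CUBIC)
b=cv2.resize(s[280:390,205:315],(400,400),interpolation=cv2.INTER_CUBIC)
cv2.imwrite("pics/pl1.png",np.hstack([a,b]))
E
```

```text
time_s: 6.85
ee_pos: [452.0, 416.2, 179.3]
ee_rot: [151.2, 89.1, 41.3]
force: [0.8, 0.6, -0.3]
gripper_width: 89.9
t 7.77 tcp [319.1  57.9 171. ] xdir [-0.001 -0.001 -1.   ] ydir yaw -20.1 zdir [-0.343 -0.939  0.001] F [-0.9  0.4  0.3] w 90.1 q [  8.  -3. 122.  -0.  61.  28.]
-> (624, -341.5, 150, -9) turn [-11.1   0.1   0. ] shift m [0.0213 0.4235 0.2704]
```

View pics/pl1.png

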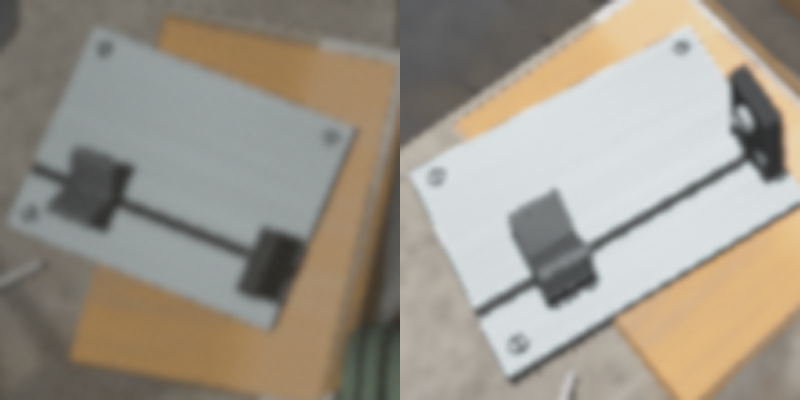

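The big block stands square over the groove, at top crop (90,188). On to the small one.

```bash
python3 -m handwheel '-1 0 0 0 0.034 0.022 0.09;-2 0 0 0 0.069 0.044 0.09;-3 0 0 0 0.103 0.066 0.09;-4 0 0 0 0.137 0.087 0.09;-5 0 0 0 0.171 0.109 0.09;-6 0 0 0 0.205 0.131 0.09;-7 0 0 0 0.239 0.153 0.09;-8 0 0 0.004 0.274 0.175 0.09;-9 0 0 0.008 0.308 0.197 0.09;-10 0 0 0.012 0.342 0.218 0.09;-11 0 0 0.016 0.376 0.24 0.09;-11 0 0 0.02 0.41 0.262 0.09' ; python3 - <<'E'
from h import *
where();delta(624,-341.5,26,-9)
T=lambda u,v:(132+u/4-.4,188+v/4-.4)
for p in[(88,187),(75,147),(128,160),(104,228),(52,212)]:
    w=plane("top",T(*p),50)[:2]-[462.6,354.3]; print(p,w@[.9415,-.337],w@[.337,.9415])
E
```

```text
time_s: 8.87
ee_pos: [620.7, -325.2, 149.8]
ee_rot: [168.6, 90.0, 69.8]
force: [1.3, -1.0, -0.5]
gripper_width: 90.2
t 8.87 tcp [ 620.7 -325.2  149.8] xdir [ 0.  0. -1.] ydir yaw -8.7 zdir [-0.152 -0.988 -0.   ] F [ 1.3 -1.  -0.5] w 90.2 q [-29.  32.  77.   0.  71. -20.]
-> (624, -341.5, 26, -9) turn [ 0.3 -0.  -0. ] shift m [0.1238 0.0058 0.0156]
(88, 187) -29.870700323955422 43.84780794821527
(75, 147) -8.450094103071653 63.35502367109337
(128, 160) -3.5154305633324094 26.148623036110163
(104, 228) -51.01088417966193 22.322400482644195
(52, 212) -53.92528476350916 59.51826501891892
```

```bash
python3 -m handwheel '0 0 0 0.0 0.005 0.015 0.09;0 0 0 0.03 0.005 0.015 0.09;0 0 0 0.06 0.005 0.015 0.09;0 0 0 0.09 0.005 0.015 0.09;0 0 0 0.11 0.005 0.015 0.09;0 0 0 0.121 0.005 0.015 0.09;0 0 0 0.121 0.005 0.015 0.09'  && python3 -m handwheel '0 0 0 0 0 0 0.02;0 0 0 0 0 0 0.02;0 0 0 0 0 0 0.02;0 0 0 0 0 0 0.02;0 0 0 0 0 0 0.02;0 0 0 0 0 0 0.02;0 0 0 0 0 0 0.02;0 0 0 0 0 0 0.02;0 0 0 0 0 0 0.02' 35; python3 -c "
from h import *
where()"
```

```text
time_s: 9.45
ee_pos: [620.2, -338.6, 26.2]
ee_rot: [-112.5, 89.7, 148.8]
force: [0.1, -0.2, 0.2]
gripper_width: 90.2
time_s: 10.2
ee_pos: [621.6, -341.2, 30.5]
ee_rot: [67.6, 89.8, -31.2]
force: [2.5, -1.9, 1.5]
gripper_width: 33.0
t 10.2 tcp [ 621.6 -341.2   30.5] xdir [ 0.003 -0.002 -1.   ] ydir yaw -8.9 zdir [-0.154 -0.988  0.001] F [ 2.5 -1.9  1.5] w 33.0 q [-30.  38.  83.  -0.  58. -21.]
```

```bash
python3 -m handwheel '0 0 0 0 0 0 0.02;0 0 0 0 0 0 0.02;0 0 0 -0.02 0 0 0.02;0 0 0 -0.06 0 0 0.02;0 0 0 -0.1 0 0 0.02;0 0 0 -0.14 0 0 0.02;0 0 0 -0.16 0 0 0.02;0 0 0 -0.16 0 0 0.02;0 0 0 -0.16 0 0 0.02' ; python3 -c "
from h import *
where();delta(380,0,190,-9);delta(416.2,323.2,110,-19.7)"
```

```text
time_s: 10.95
ee_pos: [620.0, -340.3, 189.5]
ee_rot: [-106.5, 89.9, 154.6]
force: [0.1, -0.7, -4.5]
gripper_width: 31.4
t 10.95 tcp [ 620.  -340.3  189.5] xdir [-0.001  0.    -1.   ] ydir yaw -8.9 zdir [-0.154 -0.988 -0.   ] F [ 0.1 -0.7 -4.5] w 31.4 q [-30.  31.  72.  -0.  77. -21.]
-> (380, 0, 190, -9) turn [ 0.1 -0.   0.1] shift m [-2.000e-04 -2.895e-01 -2.993e-01]
-> (416.2, 323.2, 110, -19.7) turn [10.8 -0.   0.1] shift m [ 0.0799 -0.3034 -0.6242]
```

```bash
python3 -m handwheel '0 0 0 0 -0.017 -0.035 0.02;0 0 0 0 -0.034 -0.07 0.02;1 0 0 0 -0.051 -0.105 0.02;2 0 0 0 -0.068 -0.14 0.02;3 0 0 0 -0.085 -0.175 0.02;4 0 0 0 -0.102 -0.21 0.02;5 0 0 0 -0.119 -0.245 0.02;6 0 0 0 -0.136 -0.28 0.02;7 0 0 0 -0.153 -0.315 0.02;8 0 0 0 -0.17 -0.35 0.02;9 0 0 0 -0.187 -0.385 0.02;10 0 0 0 -0.204 -0.42 0.02' && python3 -m handwheel '0 0 0 0 0 -0.02 0.02;0 0 0 0 -0.01 -0.05 0.02;0 0 0 0 -0.02 -0.08 0.02' ; python3 -c "
from h import *
where();delta(416.2,323.2,110,-19.7)"
```

```text
time_s: 11.95
ee_pos: [480.2, 106.9, 186.4]
ee_rot: [-59.5, 89.6, -168.4]
force: [1.4, 0.7, -2.6]
gripper_width: 31.4
time_s: 12.2
ee_pos: [488.0, 188.4, 186.4]
ee_rot: [-48.7, 89.6, -157.5]
force: [0.3, 0.2, -3.9]
gripper_width: 31.8
t 12.2 tcp [488.  188.4 186.4] xdir [-0.007 -0.003 -1.   ] ydir yaw -18.9 zdir [-0.323 -0.946  0.005] F [ 0.3  0.2 -3.9] w 31.8 q [20. 15. 99. -0. 67. 39.]
-> (416.2, 323.2, 110, -19.7) turn [0.8 0.3 0.3] shift m [ 0.0765 -0.1111 -0.1047]
```

```bash
python3 -m handwheel '1 0 0 0 -0.03 -0.028 0.02;1 0 0 0 -0.06 -0.056 0.02;1 0 0 0 -0.09 -0.084 0.02;1 0 0 0.03 -0.111 -0.105 0.02;1 0 0 0.06 -0.111 -0.105 0.02;1 0 0 0.075 -0.111 -0.105 0.02;1 0 0 0.075 -0.111 -0.105 0.02;1 0 0 0.075 -0.111 -0.105 0.02' ; python3 -c "
from h import *
where();delta(416.2,323.2,45,-19.7)"
```

```text
time_s: 12.87
ee_pos: [417.4, 321.8, 112.0]
ee_rot: [-33.0, 89.6, -142.8]
force: [0.9, 0.3, -3.0]
gripper_width: 31.7
t 12.87 tcp [417.4 321.8 112. ] xdir [-0.006 -0.005 -1.   ] ydir yaw -19.8 zdir [-0.339 -0.941  0.006] F [ 0.9  0.3 -3. ] w 31.7 q [ 36.  19. 104.  -0.  57.  56.]
-> (416.2, 323.2, 45, -19.7) turn [-0.1  0.4  0.2] shift m [ 0.067  -0.0014 -0.0013]
```

```bash
python3 -m handwheel '0 0.3 0.2 0.03 -0.001 -0.001 0.02;0 0.3 0.2 0.055 -0.001 -0.001 0.02;0 0.3 0.2 0.065 -0.001 -0.001 0.02;0 0.3 0.2 0.067 -0.001 -0.001 0.02;0 0.3 0.2 0.067 -0.001 -0.001 0.02;0 0.3 0.2 0.067 -0.001 -0.001 0.02' ; python3 -c "
from h import *
where();delta(416.2,323.2,41,-19.7)"; for i in 1 2 3 ; do python3 -m handwheel '0 0 0 0.0005 0 0 0.02;0 0 0 0.001 0 0 0.02;0 0 0 0.001 0 0 0.02'|grep -E "ee_pos|force"; done
```

```text
time_s: 13.37
ee_pos: [420.0, 325.1, 49.3]
ee_rot: [145.9, 89.5, 36.1]
force: [0.2, 1.1, -2.5]
gripper_width: 31.5
t 13.37 tcp [420.  325.1  49.3] xdir [ 0.007  0.005 -1.   ] ydir yaw -19.9 zdir [-0.34  -0.94  -0.007] F [ 0.2  1.1 -2.5] w 31.5 q [ 36.  23. 109.  -0.  47.  56.]
-> (416.2, 323.2, 41, -19.7) turn [-0.2 -0.4 -0.3] shift m [ 0.0082 -0.003   0.0031]
ee_pos: [419.3, 324.8, 47.8]
force: [-1.0, -0.6, -3.2]
ee_pos: [418.9, 324.5, 45.9]
force: [-0.1, -0.3, -3.0]
ee_pos: [418.8, 324.4, 44.7]
force: [0.4, -0.3, -3.3]
```

```bash
python3 -m handwheel '0 -0.4 -0.3 0 -0.002 0.001 0.02;0 -0.4 -0.3 0.001 -0.002 0.001 0.02;0 -0.4 -0.3 0.002 -0.002 0.001 0.02;0 -0.4 -0.3 0.002 -0.002 0.001 0.02'; for i in 1 2 3 ; do python3 -m handwheel '0 0 0 0.0005 0 0 0.02;0 0 0 0.001 0 0 0.02;0 0 0 0.001 0 0 0.02'|grep -E "ee_pos|force"; done;  python3 -c "
from h import *
where()"
```

```text
time_s: 14.45
ee_pos: [416.5, 324.2, 42.6]
ee_rot: [-41.5, 89.8, -151.4]
force: [0.6, -0.4, -2.8]
gripper_width: 31.7
ee_pos: [416.7, 324.2, 42.4]
force: [-1.1, -1.0, 3.7]
ee_pos: [416.7, 324.3, 42.4]
force: [-3.3, -2.5, 9.8]
ee_pos: [416.8, 324.3, 42.3]
force: [-4.2, -3.3, 17.0]
t 15.2 tcp [416.8 324.3  42.3] xdir [-0.001 -0.001 -1.   ] ydir yaw -19.9 zdir [-0.34  -0.941  0.001] F [-4.2 -3.3 17. ] w 31.5 q [ 37.  24. 109.   0.  47.  56.]
```

```bash
python3 -m handwheel '0 0 0 -0.002 0 0 0.02;0 0 0 -0.002 0 0 0.038;0 0 0 -0.002 0 0 0.045;0 0 0 -0.002 0 0 0.05;0 0 0 -0.01 0 0 0.055;0 0 0 -0.04 0 0 0.07;0 0 0 -0.08 0 0 0.09;0 0 0 -0.12 0 0 0.09;0 0 0 -0.14 0 0 0.09' && python3 -m handwheel '6 0 0 0 0 0.035 0.09;12 0 0 0 0 0.075 0.09;18 0 0 0 0 0.115 0.09;24 0 0 0 0 0.155 0.09;30 0 0 0 0 0.195 0.09;36 0 0 0 0 0.235 0.09;42 0 0 0 0 0.27 0.09;48 0 0 0 0 0.27 0.09;54 0 0 0 0 0.27 0.09;60 0 0 0 0 0.27 0.09;67 0 0 0 0 0.27 0.09;67 0 0 0 0 0.27 0.09'>/dev/null; python3 - <<'E'
from h import *
where();delta(629,-165.5,150,92.8)
for n in("top","scene"): cv2.imwrite(f"pics/{n}2.png",env.grab_frame(n)[:,:,::-1])
t=cv2.imread("pics/top2.png");s=cv2.imread("pics/scene2.png")
a=cv2.resize(t[188:288,132:232],(400,400),interpolation=cv2.INTER_CUBIC)
b=cv2.resize(s[280:390,205:315],(400,400),interpolation=cv2.INTER_CUBIC)
cv2.imwrite("pics/pl2.png",np.hstack([a,b]))
E
```

```text
time_s: 15.95
ee_pos: [418.7, 325.7, 185.1]
ee_rot: [151.1, 89.7, 41.2]
force: [1.8, 0.4, 0.8]
gripper_width: 78.9
t 16.95 tcp [325.4  70.3 180.8] xdir [-0.001 -0.001 -1.   ] ydir yaw -87.0 zdir [-0.999 -0.052  0.001] F [ 0.2  0.4 -0.3] w 90.0 q [ 10.  -2. 120.  -0.  63.  97.]
-> (629, -165.5, 150, 92.8) turn [ 0.2  0.1 -0.1] shift m [ 0.0306  0.2513 -0.2909]
```

View pics/pl2.png

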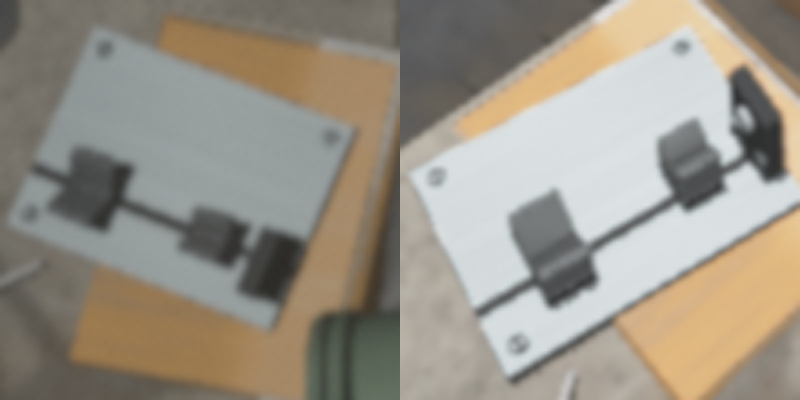

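Both blocks stand over the groove: big at top crop (90,188), small at (212,232). I'll check their positions and start toward the spindle.

```bash
python3 -m handwheel '0 0 0 0 0.025 -0.029 0.09;0 0 0 0 0.05 -0.058 0.09;0 0 0 0 0.075 -0.087 0.09;0 0 0 0 0.1 -0.116 0.09;0 0 0 0 0.125 -0.145 0.09;0 0 0 0 0.15 -0.174 0.09;0 0 0 0 0.175 -0.203 0.09;0 0 0 0.01 0.2 -0.232 0.09;0 0 0 0.02 0.225 -0.261 0.09;0 0 0 0.03 0.251 -0.291 0.09;0 0 0 0.03 0.251 -0.291 0.09;0 0 0 0.03 0.251 -0.291 0.09' ; python3 - <<'E'
from h import *
where();delta(633,-165.5,4,92.8)
S=lambda u,v:(205+u/3.636-.4,280+v/3.636-.4);T=lambda u,v:(132+u/4-.4,188+v/4-.4)
for n,p in[("big",(148,305)),("big",(197,279)),("sm",(283,210)),("sm",(323,190))]:
    w=plane("scene",S(*p),12)[:2]-[460.6,356.1]; print(n,(w@[.9415,-.337]).round(1),(w@[.337,.9415]).round(1))
for n,p in[("sm top ctr",(210,230))]:
    w=plane("top",T(*p),55)[:2]-[462.6,354.3]; print(n,w@[.9415,-.337],w@[.337,.9415])
E
```

```text
time_s: 18.05
ee_pos: [629.9, -165.1, 147.6]
ee_rot: [-2.0, 89.7, -178.8]
force: [-0.0, -0.1, 0.2]
gripper_width: 90.0
t 18.05 tcp [ 629.9 -165.1  147.6] xdir [-0.006 -0.    -1.   ] ydir yaw -86.8 zdir [-0.998 -0.056  0.006] F [-0.  -0.1  0.2] w 90.0 q [-16.  28.  84.  -0.  68.  71.]
-> (633, -165.5, 4, 92.8) turn [0.4 0.3 0. ] shift m [ 0.1436  0.0006 -0.0038]
big -50.8 64.5
big -52.3 33.7
sm -41.8 -29.8
sm -43.7 -57.0
sm top ctr -26.27790469039981 -46.27463375412205
```

```bash
python3 -m handwheel '0 0.3 0 0.035 0 -0.004 0.09;0 0.3 0 0.07 0 -0.004 0.09;0 0.3 0 0.105 0 -0.004 0.09;0 0.3 0 0.13 0 -0.004 0.09;0 0.3 0 0.142 0 -0.004 0.09;0 0.3 0 0.142 0 -0.004 0.09;0 0.3 0 0.142 0 -0.004 0.09'  && python3 -m handwheel '0 0 0 0 0 0 0.02;0 0 0 0 0 0 0.02;0 0 0 0 0 0 0.02;0 0 0 0 0 0 0.02;0 0 0 0 0 0 0.02;0 0 0 0 0 0 0.02;0 0 0 0 0 0 0.02;0 0 0 0 0 0 0.02;0 0 0 0 0 0 0.02;0 0 0 0 0 0 0.02' 45; python3 -c "
from h import *
where()"
```

```text
time_s: 18.63
ee_pos: [633.5, -163.7, 9.1]
ee_rot: [162.3, 89.8, -14.5]
force: [0.7, -0.5, -0.0]
gripper_width: 90.2
time_s: 19.47
ee_pos: [633.3, -164.3, 7.9]
ee_rot: [159.0, 89.8, -17.8]
force: [-0.8, -0.6, -0.4]
gripper_width: 35.7
t 19.47 tcp [ 633.3 -164.3    7.9] xdir [ 0.003 -0.001 -1.   ] ydir yaw -86.9 zdir [-0.998 -0.055 -0.003] F [-0.8 -0.6 -0.4] w 35.7 q [-16.  35.  93.  -0.  51.  71.]
```

```bash
python3 -m handwheel '0 0 0 -0.02 0 0 0.02;0 0 0 -0.05 0 0 0.02;0 0 0 -0.085 0 0 0.02;0 0 0 -0.12 0 0 0.02;0 0 0 -0.155 0 0 0.02;0 0 0 -0.18 0 0 0.02;0 0 0 -0.18 0 0 0.02;0 0 0 -0.18 0 0 0.02' ; python3 -c "
from h import *
where();delta(560,50,188,92.8);delta(433.9,372.8,110,-19.5)"
```

```text
time_s: 20.13
ee_pos: [632.5, -164.0, 187.6]
ee_rot: [161.6, 89.8, -15.3]
force: [-0.3, 0.0, -6.7]
gripper_width: 35.7
t 20.13 tcp [ 632.5 -164.   187.6] xdir [ 0.003 -0.001 -1.   ] ydir yaw -86.9 zdir [-0.998 -0.055 -0.003] F [-0.3  0.  -6.7] w 35.7 q [-16.  26.  81.   0.  73.  71.]
-> (560, 50, 188, 92.8) turn [ 0.3 -0.2 -0.1] shift m [-0.0008 -0.2176  0.0606]
-> (433.9, 372.8, 110, -19.5) turn [-67.4  -0.1  -0.2] shift m [ 0.0765 -0.5469  0.1691]
```

```bash
python3 -m handwheel '-5 0 0 0 -0.035 0.01 0.02;-10 0 0 0 -0.07 0.02 0.02;-15 0 0 0 -0.105 0.03 0.02;-20 0 0 0 -0.14 0.04 0.02;-25 0 0 0 -0.175 0.05 0.02;-30 0 0 0 -0.21 0.06 0.02;-35 0 0 0 -0.245 0.07 0.02;-40 0 0 0 -0.28 0.08 0.02;-45 0 0 0 -0.315 0.09 0.02;-50 0 0 0 -0.35 0.1 0.02;-56 0 0 0 -0.385 0.11 0.02;-56 0 0 0 -0.4 0.12 0.02' ; python3 -c "
from h import *
where();delta(433.9,372.8,110,-19.5)"
```

```text
time_s: 21.13
ee_pos: [487.9, 231.9, 183.3]
ee_rot: [-43.2, 89.8, -163.7]
force: [-0.3, 0.6, -4.4]
gripper_width: 35.8
t 21.13 tcp [487.9 231.9 183.3] xdir [-0.004 -0.001 -1.   ] ydir yaw -30.5 zdir [-0.508 -0.861  0.003] F [-0.3  0.6 -4.4] w 35.8 q [24. 17. 97.  0. 67. 55.]
-> (433.9, 372.8, 110, -19.5) turn [-11.    0.1   0.2] shift m [ 0.0733 -0.1179 -0.0941]
```

```bash
python3 -m handwheel '-3 0 0 0 -0.03 -0.023 0.02;-6 0 0 0 -0.06 -0.047 0.02;-9 0 0 0 -0.09 -0.07 0.02;-11 0 0 0.02 -0.118 -0.094 0.02;-11 0 0 0.045 -0.118 -0.094 0.02;-11 0 0 0.07 -0.118 -0.094 0.02;-11 0 0 0.07 -0.118 -0.094 0.02;-11 0 0 0.07 -0.118 -0.094 0.02;-11 0 0 0.07 -0.118 -0.094 0.02' ; python3 -c "
from h import *
where();delta(433.9,372.8,60,-19.5)"
```

```text
time_s: 21.88
ee_pos: [438.1, 369.5, 116.3]
ee_rot: [69.7, 89.9, -40.2]
force: [0.5, 1.5, -4.2]
gripper_width: 35.9
t 21.88 tcp [438.1 369.5 116.3] xdir [ 0.002 -0.002 -1.   ] ydir yaw -19.9 zdir [-0.34  -0.94   0.001] F [ 0.5  1.5 -4.2] w 35.9 q [39. 23. 98. -0. 59. 59.]
-> (433.9, 372.8, 60, -19.5) turn [-0.4  0.1 -0.1] shift m [ 0.0563 -0.0052 -0.0017]
```

```bash
python3 -m handwheel '0 0 0 0 -0.005 -0.002 0.02;0 0 0 0 -0.005 -0.002 0.02;0 0 0 0.02 -0.005 -0.002 0.02;0 0 0 0.04 -0.005 -0.002 0.02;0 0 0 0.048 -0.005 -0.002 0.02;0 0 0 0.048 -0.005 -0.002 0.02;0 0 0 0.048 -0.005 -0.002 0.02' ; python3 - <<'E'
from h import *
where();delta(433.9,372.8,50,-19.5)
for n in("top","scene"): cv2.imwrite(f"pics/{n}3.png",env.grab_frame(n)[:,:,::-1])
s=cv2.imread("pics/scene3.png")
cv2.imwrite("pics/s3.png",cv2.resize(s[270:390,200:320],(600,600),interpolation=cv2.INTER_CUBIC))
E
```

```text
time_s: 22.47
ee_pos: [434.5, 373.7, 69.5]
ee_rot: [105.0, 89.8, -4.8]
force: [0.0, -0.4, -5.5]
gripper_width: 35.8
t 22.47 tcp [434.5 373.7  69.5] xdir [ 0.004 -0.    -1.   ] ydir yaw -19.9 zdir [-0.34  -0.94  -0.001] F [ 0.  -0.4 -5.5] w 35.8 q [ 40.  25. 101.  -0.  53.  60.]
-> (433.9, 372.8, 50, -19.5) turn [-0.4 -0.1 -0.2] shift m [ 0.0195 -0.0003  0.001 ]
```

View pics/s3.png

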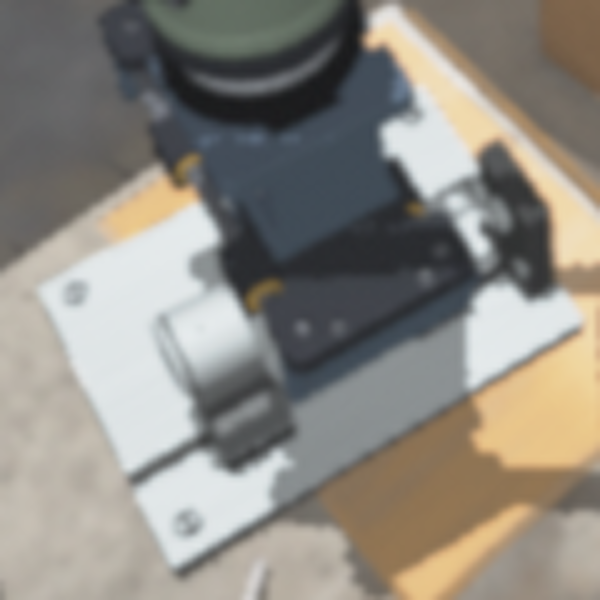

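The spindle hangs over the V-blocks (thick journal over the big one at (205,350)), with a small gap to the button near (480,210). Lowering now.

```bash
python3 -m handwheel '-0.3 0 0 0.006 0 0 0.02;-0.3 0 0 0.012 0 0 0.02;-0.3 0 0 0.018 0 0 0.02;-0.3 0 0 0.018 0 0 0.02;-0.3 0 0 0.018 0 0 0.02'; for i in 1 2 3 4 5 ; do python3 -m handwheel '0 0 0 0.0005 0 0 0.02;0 0 0 0.001 0 0 0.02;0 0 0 0.001 0 0 0.02'|grep -E "ee_pos|force"; done;  python3 -c "
from h import *
where()"
```

```text
time_s: 22.98
ee_pos: [433.8, 373.1, 50.2]
ee_rot: [64.7, 89.9, -44.8]
force: [-0.3, -0.5, -5.4]
gripper_width: 35.6
ee_pos: [434.3, 373.6, 50.0]
force: [-0.0, 0.5, -5.7]
ee_pos: [434.2, 373.4, 48.9]
force: [-1.0, 0.7, -5.6]
ee_pos: [434.2, 373.4, 47.8]
force: [0.1, -1.2, -5.5]
ee_pos: [434.2, 373.4, 46.8]
force: [0.0, -0.2, -6.4]
ee_pos: [434.4, 373.4, 46.4]
force: [-0.7, -0.5, -1.6]
t 24.23 tcp [434.4 373.4  46.4] xdir [ 0.004 -0.001 -1.   ] ydir yaw -19.5 zdir [-0.334 -0.942 -0.   ] F [-0.7 -0.5 -1.6] w 36.1 q [ 40.  27. 103.  -0.  50.  59.]
```

Contact came exactly at the predicted height. I'll press another half millimetre, release and lift, then head for the gauge.

```bash
python3 -m handwheel '0 0 0 0.0005 0 0 0.02;0 0 0 0.0005 0 0 0.02;0 0 0 0.0005 0 0 0.039;0 0 0 0.0005 0 0 0.045;0 0 0 0.0005 0 0 0.052;0 0 0 0.0005 0 0 0.06;0 0 0 -0.02 0 0 0.07;0 0 0 -0.06 0 0 0.07;0 0 0 -0.1 0 0 0.07;0 0 0 -0.13 0 0 0.07;0 0 0 -0.13 0 0 0.07' && python3 -m handwheel '-5 0 0 0 0 0.035 0.09;-11 0 0 0 0 0.075 0.09;-17 0 0 0 0 0.115 0.09;-23 0 0 0 0 0.155 0.09;-29 0 0 0 0 0.195 0.09;-35 0 0 0 0 0.235 0.09;-41 0 0 0 0 0.27 0.09;-41 0 0 0 0 0.31 0.09;-41 0 0 0 0 0.34 0.09;-41 0 0 0 0 0.34 0.09'>/dev/null; python3 - <<'E'
from h import *
where();delta(464,-142,170,-5);delta(464,-142,170,-185)
for n in("top","scene"): cv2.imwrite(f"pics/{n}4.png",env.grab_frame(n)[:,:,::-1])
t=cv2.imread("pics/top4.png");s=cv2.imread("pics/scene4.png")
a=cv2.resize(t[188:288,132:232],(400,400),interpolation=cv2.INTER_CUBIC)
b=cv2.resize(s[280:390,205:315],(400,400),interpolation=cv2.INTER_CUBIC)
cv2.imwrite("pics/pl4.png",np.hstack([a,b]))
E
```

```text
time_s: 25.15
ee_pos: [437.1, 376.4, 183.1]
ee_rot: [140.7, 89.1, 31.2]
force: [1.2, 0.3, -0.9]
gripper_width: 70.1
t 25.98 tcp [317.2  49.6 175.2] xdir [ 0.001 -0.003 -1.   ] ydir yaw 21.2 zdir [ 0.361 -0.932  0.003] F [-0.5  1.1 -0.1] w 90.0 q [  7.  -3. 122.  -0.  62. -14.]
-> (464, -142, 170, -5) turn [26.2  0.2 -0. ] shift m [0.0059 0.0677 0.2317]
-> (464, -142, 170, -185) turn [26.2  0.2 -0. ] shift m [0.0059 0.0677 0.2317]
```

View pics/pl4.png

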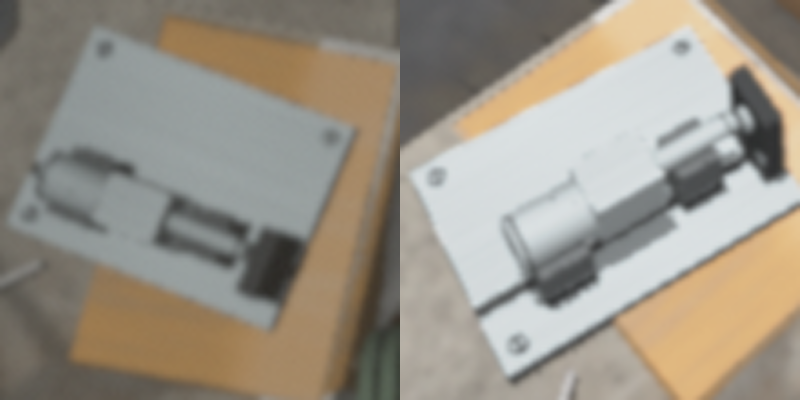

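The spindle sits in both Vs, thin end just short of the button at (745,120), square centre at about (136,208) in the top crop. Next I'll measure it and move over the gauge.

```bash
python3 -m handwheel '4 0 0 0 0.01 0.034 0.09;8 0 0 0 0.02 0.068 0.09;12 0 0 0 0.03 0.102 0.09;16 0 0 0 0.04 0.136 0.09;20 0 0 0 0.05 0.17 0.09;24 0 0 0 0.06 0.204 0.09;26 0 0 0 0.068 0.232 0.09;26 0 0 0 0.068 0.232 0.09;26 0 0 0 0.068 0.232 0.09' ; python3 - <<'E'
from h import *
where();delta(464.3,-142,66,-5)
S=lambda u,v:(205+u/3.636-.4,280+v/3.636-.4);T=lambda u,v:(132+u/4-.4,188+v/4-.4)
for n,z,p in[("sq ctr",74,(136,208)),("thick end",56+12,(38,185)),]:
    w=plane("top",T(*p),z)[:2]-[462.6,354.3]; print(n,w@[.9415,-.337],w@[.337,.9415])
for n,z,p in[("thin end",68,(335,112)),("button",68,(343,115)),("sq lower edge near",56,(198,240)),("sq",56,(270,198))]:
    w=plane("scene",S(*p),z)[:2]-[460.6,356.1]; print(n,w@[.9415,-.337],w@[.337,.9415])
E
```

```text
time_s: 26.83
ee_pos: [469.7, -137.7, 175.5]
ee_rot: [95.7, 89.9, 1.2]
force: [-0.6, 0.5, 0.3]
gripper_width: 90.2
t 26.83 tcp [ 469.7 -137.7  175.5] xdir [ 0.002  0.    -1.   ] ydir yaw -4.5 zdir [-0.079 -0.997 -0.   ] F [-0.6  0.5  0.3] w 90.2 q [-18.  12. 104.   0.  64. -13.]
-> (464.3, -142, 66, -5) turn [ 0.5 -0.  -0.1] shift m [ 0.1095 -0.0053  0.0048]
sq ctr -29.969565041679537 -0.46633514392165853
thick end -39.91648262938824 68.8752472104433
thin end -31.86687746527078 -75.25546138839313
button -36.27971519660304 -78.26177164379605
sq lower edge near -53.7645011086396 28.626999288943225
sq -53.48532771898307 -18.082594805315264
```

```bash
python3 -m handwheel '0 0 0 0.0 -0.005 0.004 0.09;0 0 0 0.02 -0.005 0.004 0.09;0 0 0 0.05 -0.005 0.004 0.09;0 0 0 0.08 -0.005 0.004 0.09;0 0 0 0.1 -0.005 0.004 0.09;0 0 0 0.11 -0.005 0.004 0.09;0 0 0 0.11 -0.005 0.004 0.09;0 0 0 0.11 -0.005 0.004 0.06'  && python3 -m handwheel '0 0 0 0 0 0 0.03;0 0 0 0 0 0 0.03;0 0 0 0 0 0 0.03;0 0 0 0 0 0 0.03;0 0 0 0 0 0 0.03;0 0 0 0 0 0 0.015;0 0 0 0 0 0 0.005;0 0 0 0 0 0 0.005;0 0 0 0 0 0 0.005;0 0 0 0 0 0 0.005;0 0 0 0 0 0 0.005' 30; python3 -c "
from h import *
where()"
```

```text
time_s: 27.5
ee_pos: [462.5, -140.5, 66.5]
ee_rot: [82.8, 89.9, -11.6]
force: [0.1, -0.4, 0.4]
gripper_width: 86.0
time_s: 28.42
ee_pos: [463.1, -141.6, 66.4]
ee_rot: [78.8, 89.8, -15.8]
force: [0.6, 0.5, -1.7]
gripper_width: 12.9
t 28.42 tcp [ 463.1 -141.6   66.4] xdir [ 0.003 -0.001 -1.   ] ydir yaw -4.6 zdir [-0.079 -0.997  0.001] F [ 0.6  0.5 -1.7] w 12.9 q [-18.  19. 113.   0.  48. -14.]
```

```bash
python3 -m handwheel '0 0 0 -0.01 0 0 0.005;0 0 0 -0.03 0 0 0.005;0 0 0 -0.06 0 0 0.005;0 0 0 -0.09 0 0 0.005;0 0 0 -0.115 0 0 0.005;0 0 0 -0.13 0 0 0.005;0 0 0 -0.13 0 0 0.005;0 0 0 -0.13 0 0 0.005' && python3 -m handwheel '-4 0 0 0 0.007 -0.025 0.005;-10 0 0 0 0.014 -0.055 0.005;-16 0 0 0 0.02 -0.085 0.005;-22 0 0 0 0.026 -0.12 0.005;-28 0 0 0 0.032 -0.155 0.005;-34 0 0 0 0.036 -0.19 0.005;-40 0 0 0 0.04 -0.225 0.005;-46 0 0 0 0.04 -0.255 0.005;-52 0 0 0 0.04 -0.285 0.005;-58 0 0 0 0.04 -0.315 0.005;-64 0 0 0 0.04 -0.34 0.005;-64 0 0 0 0.04 -0.34 0.005'; python3 -c "
from h import *
where();delta(508,343,195,70.3)"
```

```text
time_s: 29.08
ee_pos: [462.5, -141.4, 196.1]
ee_rot: [78.9, 89.8, -15.6]
force: [-0.7, 0.9, -3.1]
gripper_width: 12.9
time_s: 30.08
ee_pos: [528.8, 198.4, 193.4]
ee_rot: [179.4, 89.9, 149.2]
force: [0.5, 0.4, -3.0]
gripper_width: 13.0
t 30.08 tcp [528.8 198.4 193.4] xdir [-0.001  0.001 -1.   ] ydir yaw 59.8 zdir [ 0.865 -0.503 -0.001] F [ 0.5  0.4 -3. ] w 13.0 q [ 19.  18.  93.   0.  69. -40.]
-> (508, 343, 195, 70.3) turn [-10.5  -0.1  -0. ] shift m [-0.0015  0.1145 -0.0906]
```

```bash
python3 -m handwheel '-3 0 0 0 0.028 -0.023 0.005;-6 0 0 0 0.056 -0.045 0.005;-9 0 0 0 0.085 -0.068 0.005;-10.5 0 0 0 0.114 -0.088 0.005;-10.5 0 0 0 0.114 -0.088 0.005;-10.5 0 0 0 0.114 -0.088 0.005;-10.5 0 0 0.03 0.114 -0.088 0.005;-10.5 0 0 0.06 0.114 -0.088 0.005;-10.5 0 0 0.08 0.114 -0.088 0.005;-10.5 0 0 0.09 0.114 -0.088 0.005;-10.5 0 0 0.09 0.114 -0.088 0.005;-10.5 0 0 0.09 0.114 -0.088 0.005'; python3 - <<'E'
from h import *
where();delta(506.5,343.3,84,70.3)
for n in("top","scene"): cv2.imwrite(f"pics/{n}5.png",env.grab_frame(n)[:,:,::-1])
s=cv2.imread("pics/scene5.png")
cv2.imwrite("pics/s5.png",cv2.resize(s[260:380,200:320],(600,600),interpolation=cv2.INTER_CUBIC))
E
```

```text
time_s: 31.08
ee_pos: [512.3, 336.2, 105.9]
ee_rot: [-15.0, 89.8, -35.1]
force: [-0.4, 0.4, -2.6]
gripper_width: 12.6
t 31.08 tcp [512.3 336.2 105.9] xdir [ 0.002 -0.002 -1.   ] ydir yaw 69.9 zdir [ 0.939 -0.344  0.003] F [-0.4  0.4 -2.6] w 12.6 q [ 32.  26.  93.  -0.  60. -38.]
-> (506.5, 343.3, 84, 70.3) turn [-0.4  0.2  0. ] shift m [ 0.0219  0.0047 -0.008 ]
```

View pics/s5.png

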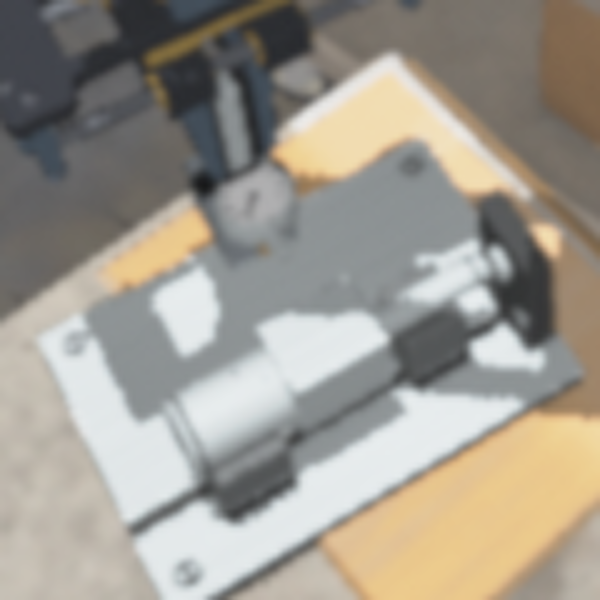

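The gauge hangs upright behind the spindle, dial at (255,215), plunger toward the square. Lowering it.

```bash
python3 -m handwheel '-0.4 0.2 0 0 0.005 -0.007 0.005;-0.4 0.2 0 0.008 0.005 -0.007 0.005;-0.4 0.2 0 0.016 0.005 -0.007 0.005;-0.4 0.2 0 0.022 0.005 -0.007 0.005;-0.4 0.2 0 0.022 0.005 -0.007 0.005;-0.4 0.2 0 0.022 0.005 -0.007 0.005'|grep -E "ee_pos|force"; python3 -m handwheel '0 0 0 0.002 0 0 0.005;0 0 0 0.002 0 0 0.005;0 0 0 0.002 0 0 0.005'|grep -E "ee_pos|force"; python3 -c "
from h import *
where();delta(506.5,343.3,79,70.3)"
```

```text
ee_pos: [506.9, 343.9, 83.3]
force: [0.4, -0.1, -3.7]
ee_pos: [507.4, 344.2, 82.3]
force: [-0.4, -0.1, -2.2]
t 31.93 tcp [507.4 344.2  82.3] xdir [-0.  0. -1.] ydir yaw 70.3 zdir [ 0.942 -0.336 -0.   ] F [-0.4 -0.1 -2.2] w 12.9 q [ 33.  28.  95.   0.  57. -37.]
-> (506.5, 343.3, 79, 70.3) turn [ 0. -0. -0.] shift m [ 0.0033 -0.0011 -0.0006]
```

```bash
for i in 1 2 3 4; do python3 -m handwheel '0 0 0 0.0005 0 0 0.005;0 0 0 0.001 0 0 0.005;0 0 0 0.001 0 0 0.005'|grep -E "ee_pos|force"; done
```

```text
ee_pos: [507.3, 344.1, 81.2]
force: [-0.1, 0.0, -2.7]
ee_pos: [507.3, 344.1, 80.1]
force: [0.2, 0.5, -3.2]
ee_pos: [507.3, 344.2, 79.0]
force: [-0.5, 0.2, -3.2]
ee_pos: [507.4, 344.2, 78.5]
force: [-0.3, -0.2, -0.0]
```

Contact at 78.5, against a prediction of 78.4. I'll release, lift and check.

```bash
python3 -m handwheel '0 0 0 0 0 0 0.005;0 0 0 0 0 0 0.016;0 0 0 0 0 0 0.022;0 0 0 0 0 0 0.03;0 0 0 0 0 0 0.04;0 0 0 0 0 0 0.05;0 0 0 -0.02 0 0 0.05;0 0 0 -0.05 0 0 0.05;0 0 0 -0.09 0 0 0.05;0 0 0 -0.12 0 0 0.05' |grep -E "ee_pos|force" && python3 -m handwheel '0 0 0 0 -0.035 0 0.05;0 0 0 0 -0.07 0 0.05;0 0 0 0 -0.105 0 0.05;0 0 0 0 -0.14 0 0.05;0 0 0 0 -0.175 0 0.05;0 0 0 0 -0.21 0 0.05;0 0 0 0 -0.245 0 0.05;0 0 0 0 -0.28 0 0.05;0 0 0 0 -0.28 0 0.05;0 0 0 0 -0.28 0 0.05'|grep ee_pos; python3 - <<'E'
from h import *
where()
for n in("top","scene"): cv2.imwrite(f"pics/{n}6.png",env.grab_frame(n)[:,:,::-1])
t=cv2.imread("pics/top6.png");s=cv2.imread("pics/scene6.png")
a=cv2.resize(t[188:288,132:232],(400,400),interpolation=cv2.INTER_CUBIC)
b=cv2.resize(s[270:380,205:315],(400,400),interpolation=cv2.INTER_CUBIC)
cv2.imwrite("pics/pl6.png",np.hstack([a,b]))
E
```

```text
ee_pos: [507.7, 344.4, 200.7]
force: [1.2, 0.2, 0.2]
ee_pos: [412.9, 79.4, 198.5]
t 34.6 tcp [412.9  79.4 198.5] xdir [ 0.001  0.001 -1.   ] ydir yaw 70.2 zdir [ 0.941 -0.339  0.   ] F [-0.8 -0.4 -0.2] w 49.8 q [  9.   5. 110.   0.  65. -61.]
```

View pics/pl6.png

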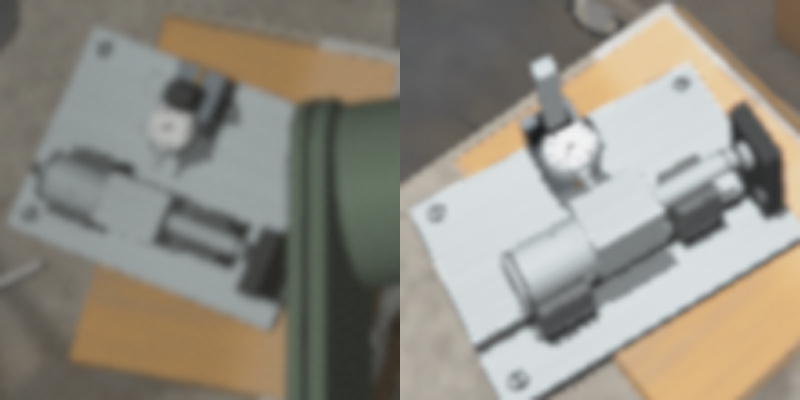

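```bash
python3 - <<'E'
from h import *
T=lambda u,v:(132+u/4-.4,188+v/4-.4);S=lambda u,v:(205+u/3.636-.4,270+v/3.636-.4)
A=np.array([[.9415,-.337],[.337,.9415]])
for n,z,p in[("dial",63,(169,130)),("col top",118,(182,94)),("plunger tip",56,(162,172)),("sq ctr",74,(136,208)),("sq +x edge",74,(142,187)),("sqTL",74,(117,172)),("sqTR",74,(170,192)),("sqBR",74,(153,244)),("sqBL",74,(100,224))]:
    print(n,"top",(A@(plane("top",T(*p),z)[:2]-[462.6,354.3])).round(1))
for n,z,p in[("dial",63,(170,150)),("col top",118,(143,62)),("plunger tip",56,(195,188)),("sqTop+x+y",74,(172,208)),("+x-y",74,(240,168)),("-x+y",74,(198,246)),("-x-y",74,(267,205))]:
    print(n,"scene",(A@(plane("scene",S(*p),z)[:2]-[460.6,356.1])).round(1))
for n,a,b in[("col",(182,94),(143,62)),("dial",(169,130),(170,150))]:
    P,e=tri(T(*a),S(*b)); print(n,P,e,(A@(P[:2]-[461.6,355.2])).round(1))
E
```

```text
dial top [25.1  4.1]
col top top [ 49.3 -13. ]
plunger tip top [-2.5 -0.7]
sq ctr top [-30.   -0.5]
sq +x edge top [-15.9   1.5]
sqTL top [-12.9  21.1]
sqTR top [-12.2 -17.1]
sqBR top [-47.4 -20.7]
sqBL top [-48.1  17.4]
dial scene [24.8  7.8]
col top scene [52.9  4.9]
plunger tip scene [-2.4  5.2]
sqTop+x+y scene [-17.3  25.2]
+x-y scene [-15.8 -19.8]
-x+y scene [-46.8  23.1]
-x-y scene [-45.8 -21.8]
col [512.8 334.2 104.7] 15.1 [55.3 -2.5]
dial [489.1 352.3  56.6] 1.8 [26.9  6.5]
```

Dial-to-square distance in both views (77 and 78 mm) fits the plan (78). The column top I picked in the top view is doubtful because of the arm's shadow, so I'll move the arm aside and check the gauge's yaw up close.

```bash
python3 -m handwheel '0 0 0 0 -0.035 0 0.05;0 0 0 0 -0.07 0 0.05;0 0 0 0 -0.105 0 0.05;0 0 0 0 -0.14 0.02 0.05;0 0 0 0 -0.175 0.04 0.05;0 0 0 0 -0.21 0.06 0.05;0 0 0 0 -0.245 0.08 0.05;0 0 0 0 -0.28 0.1 0.05;0 0 0 0 -0.28 0.1 0.05'|grep ee_pos; python3 - <<'E'
from h import *
for n in("top","scene"): cv2.imwrite(f"pics/{n}7.png",env.grab_frame(n)[:,:,::-1])
t=cv2.imread("pics/top7.png");s=cv2.imread("pics/scene7.png")
for P in[(46.5,3,118),(24.5,3,63),(-5.5,3,56),(70,-14,46),(70,20,46)]:
    w=np.array([[.9415,.337],[-.337,.9415]])@P[:2]+[462.6,354.3]; q=proj("top",(*w,P[2])); print(P,q.round(1),((q-[160,200]+.45)*8).round())
a=cv2.resize(t[200:250,160:210],(400,400),interpolation=cv2.INTER_CUBIC)
b=cv2.resize(s[280:330,230:280],(400,400),interpolation=cv2.INTER_CUBIC)
cv2.imwrite("pics/g7.png",np.hstack([np.clip(a*1.3,0,255).astype(np.uint8),b]))
d=np.abs(cv2.imread("pics/top7.png").astype(int)-cv2.imread("pics/top0.png")).sum(2)
for n,(x,y,w,h) in dict(spanner=(384,172,20,62),pliers=(462,176,28,58),wood=(440,144,30,24)).items(): print(n,"mean change",d[y:y+h,x:x+w].mean().round(1))
E
```

```text
ee_pos: [416.2, -222.5, 197.8]
(46.5, 3, 118) [171.  209.9] [91. 83.]
(24.5, 3, 63) [174.1 220.4] [117. 167.]
(-5.5, 3, 56) [170.4 231.2] [ 87. 253.]
(70, -14, 46) [188.6 207.9] [232.  67.]
(70, 20, 46) [177.2 203.5] [141.  31.]
spanner mean change 32.5
pliers mean change 11.2
wood mean change 12.2
```

View pics/g7.png

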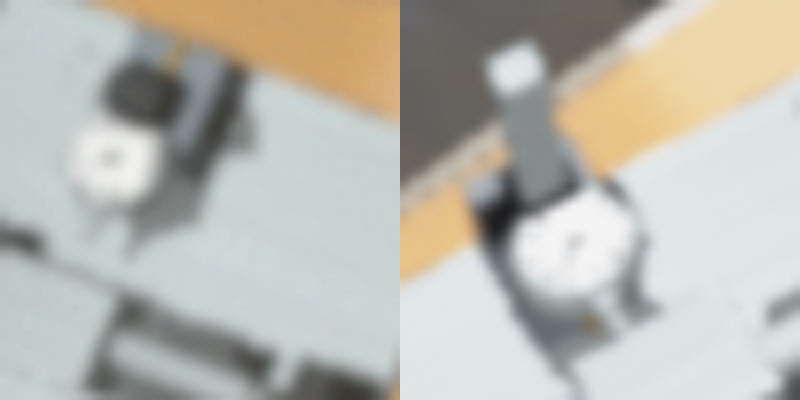

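The dial lands within a pixel of its predicted spot and the base edge runs parallel to the plate's x axis, so the gauge is square. The spanner patch changed more than the others, probably from arm shadow, so I'll check it by matching.

```bash
python3 - <<'E'
import cv2,numpy as np
a=cv2.imread("pics/top0.png",0)
for f in("top7","top4","top5"):
    b=cv2.imread(f"pics/{f}.png",0)
    for n,(x,y,w,h) in dict(spanner=(384,172,20,62),pliers=(462,176,28,58),wood=(440,144,30,24)).items():
        m=cv2.matchTemplate(b[y-12:y+h+12,x-12:x+w+12],a[y:y+h,x:x+w],cv2.TM_CCOEFF_NORMED); _,v,_,l=cv2.minMaxLoc(m); print(f,n,"shift px",l[0]-12,l[1]-12,round(v,2))
E
```

```text
top7 spanner shift px 0 -11 0.66
top7 pliers shift px 0 0 0.98
top7 wood shift px 0 0 1.0
top4 spanner shift px 0 0 1.0
top4 pliers shift px 0 0 1.0
top4 wood shift px 0 0 1.0
top5 spanner shift px 0 0 1.0
top5 pliers shift px 0 0 1.0
top5 wood shift px 0 0 1.0
```

Frame 5 has the spanner exactly in place, and since then the arm has stayed near or above z = 78 over the plate and about 198 elsewhere. The last-frame mismatch is the arm's shadow. Handing in.

```bash
python3 -c "
from workcell import env
print(env.job_done(), env.state()['time_s'])"
```

```text
the job is handed in; nothing more can be done
the job is handed in; nothing more can be done
```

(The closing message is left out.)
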